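# Third hand at the vibrating table: hold the praline mould on the end stop

## Robot

A 6-joint arm with a two-finger parallel gripper is mounted at the origin on the work surface. World frame = base frame: x ahead of the robot, y to its left, z up, the work surface at z = 0. Lengths are in m, angles in rad, forces in N, time in s.
With the tool pointing down it reaches from about 0.425 to 0.95 m from the base axis. Payload 3.5 kg.
Tool frame: the origin (TCP) lies midway between the tips of the shut fingers; the grasp point (between the pads) lies 19 mm behind it; z points along the fingers, y is the line along which they close (so a half turn about z gives the same grasp; the last joint's range is limited). The gripper opens to 85 mm and grips with 20 to 120 N. Pads are 22 mm wide; open, the fingers measure 114 mm over their backs; the gripper's body (76 mm by 85 mm) begins 54 mm behind the grasp point. The pads swing forward as they close: fully open they stand 13 mm farther back than shut.
Start: joints at [1.004, 0.286, 1.577, -0, 1.279, -0.15], TCP at [0.273, 0.617, 0.231] pointing down, gripper open.
Joint ranges: [-2.77, 2.77], [-0.9, 2.22], [0.21, 2.48], [-1.53, 4.67], [0.24, 2.81], [-2.84, 2.84]. Speed limits (rad/s): [2.79, 2.79, 3.14, 3.14, 3.14, 3.14].

## Interface

Orientations are given as a unit quaternion [x, y, z, w].
In Python, from plant import ctrl gives the robot as it stands.
- The arm moves only by the tool move_arm, never from a script. Its argument "plan" is a list of rows, each an object of numbers: "x", "y", "z": the shift along the tool's x, y, z in m; "yaw": the turn about the tool's z in rad; "fingers": the closure, from 0 (fully open) to 1 (shut). In form: [{"x": .., "y": .., "z": .., "yaw": .., "fingers": ..}, ...]. A call has 1 to 5 rows; each row is the pose to reach, as a shift and turn from the pose commanded when the call began, along the tool's axes at that moment; what a row does not reach only later rows make up. A row lasts 1/10 s, in which the tool goes at most 50 mm and 8.59 degrees, less where a joint would pass 70% of its speed; a pose out of reach is approached as far as the arm can. A call with a gripper value outside its range is refused whole. The fingers move at their own pace and stop on an object; "force" is the grip in N (left out, the last holds). Time passes only in rows, so rows that repeat a pose let the fingers close. It gives the time, the measured TCP pose, the force, the opening and the grip force at its end, in the units of the state.
- ctrl.get_state(): the state, without advancing time (a new reading comes with each control period).
- ctrl.read_camera(name): name is "scene" or "side" or "wrist"; returns the picture (420x560x3 uint8, red, green, blue); there is no depth.
- ctrl.camera_model(name): a dict with "intrinsics" (3x3 intrinsics, pixels), "cam_to_world" (4x4, takes a point from camera to world coordinates); the wrist camera has in their place "tool_from_camera" (4x4, takes a point from camera to tool coordinates, whose origin is the TCP and whose axes are the flange's). Camera axes: x right, y up, looking along -z (the intrinsics and any distortion apply to the point x, -y, -z); pixel columns grow to the right and rows downward; lengths in m; the calibration is good to about 2 mm. The wrist camera is an equidistant fisheye: a pixel r from the principal point sees the ray r / f radians off the axis. A picture is of the moment at which its call begins: read the wrist's pose just before it. camera_model takes no time and is no camera call.
- ctrl.sign_off(): hands the job in; it is judged then, once.
The state is a dict: "time": time; "qpos": joint angles; "dq": joint speeds; "joint_efforts": joint torques, N m; "eef_pos": TCP position; "tcp_rot": TCP orientation; "contact_force": force on the tool from outside, world axes, zero at the start; "wrist_torque": the same for the moment, N m; "opening": opening from 0.0 (shut) to 1.0 (fully open); "finger_force": force on a finger pad.
Only numpy, scipy, OpenCV 4.12 (cv2) and the standard library are available. Lean on these libraries where they do the work, as an engineer would, in place of code of your own. Each camera call takes 0.05 s, during which the arm holds its last target. There are 200 camera calls.

## Task

The empty praline mould has to be clamped in the tray of the vibrating table: swing the red-knobbed latch lever clear, stand the clear cover up, then slide the mould along the tray until it sits square on both orange rubber buffers of the end stop. Keep it pressed there with a steady push of about 12 N, never ramming it, so that I can tighten the clamp screws; finish while still pressing and do not let go. Leave the spare mould, the jar and the scraper where they are.

Things in the scene. Friction and masses are not known exactly. Their poses are not given: they have to be found in the camera images.
- vib: vibrating table, fixed: white housing, steel tray on top. Origin: centre of its footprint, on the worktop. x across the tray to its far (hinge) wall, y along it to the end stop (robot's left), z up. Tray floor 85 mm, rim 119 mm above the worktop; inside 151 (x) by 420 mm (y), walls 8 mm. Two black screw knobs reach 30 mm out of the near wall at y = -85 and +160 mm, tops 111 mm above the worktop
- latch (a joint): latch lever's angle about its upright pin, rad: 0 = closed, steel nose over the cover's front edge, arm along the near wall towards the stop (+y of vib); grows to 1.65 as the arm swings out towards the robot (anticlockwise from above). The nose holds the cover down until about 1.15. Stays where left; needs about 2 N at the knob
- latch_knob (a point): grip point on the latch lever's upright red knob (16 mm diameter, 36 mm tall, this point 16 mm below its flat top and 27 mm above the top of the closed cover); the lever arm, 6 mm thick, lies under the knob, its top 20 mm below this point
- latch_pin (a point): point on the lever's vertical pivot axis, level with latch_knob and 55 mm from it; 20 mm in front of the tray's near wall
- cover (a joint): angle of the clear cover about its hinge, rad: 0 = shut flat on the tray's rim, 1.57 = upright, stop at 1.75. The hinge is stiff: the cover stays where it is left and needs about 5 N at the bar to lift
- cover_bar (a point): middle of the round black pull bar of the cover (12 mm diameter, 120 mm long, parallel to vib's y), held 40 mm off the cover's front edge by a 10 mm post near each end (y = +-55 mm), in the plane of the 5 mm thick cover; bar 122 mm above the worktop when shut
- cover_hinge (a point): middle of the cover's hinge axis, along vib's y at the top of the far wall, 207 mm from the bar
- mould: tan polycarbonate praline mould loose in the tray, 135 (x) by 275 (y) by 24 mm high, 3 by 8 round cavities, about 0.45 kg. Origin: centre of its underside; y along its length, towards the stop. Sliding it takes about 1 to 4 N. At the start it lies 20 to 55 mm short of the buffers; behind its other end the tray is free for 60 mm or more
- stop: end stop at the tray's +y end: dark steel rail carrying the two orange buffers. Origin on the tray floor, in the middle of the rail; axes as vib
- stop_face (a point): point midway between the unpressed faces of the two rubber buffers, 12.5 mm above the tray floor; the buffers face -y of vib. The pair gives about 1 mm for every 2.6 N and bottoms after 9 mm
- buffer_far: orange rubber buffer, 21 mm diameter, standing 14 mm out from the rail, 42 mm to the far side (+x of vib) of its middle; origin at its foot on the rail
- buffer_near: orange rubber buffer, same, 42 mm to the near side (-x of vib) of the rail's middle
- spare_mould: bystander: darker brown praline mould, 135 x 275 x 24 mm, lying on the worktop to the robot's left; origin at the centre of its underside
- jar: bystander: jar of orange-red colour with white lid, 64 mm diameter, 85 mm tall; origin at the centre of its underside
- scraper: bystander: steel bench scraper lying flat, blue handle, 124 x 114 mm over all, 20 mm high; origin on the worktop where blade and handle meet

How it is judged:
By the outcome, as a careful person would: the job done as asked, in the order asked, and still so for the second after the job is handed in, while the arm keeps its last pose, push and grip.
It also fails if it takes over 61 s, if anything falls off the work surface, if the arm or the gripper's body presses on something with over 40 N, if the wrist force passes 120 N, or if a joint passes its speed limit or range.

## Working session

There is one attempt and no reset: what is moved stays moved. The work goes in short steps, Python scripts to look and compute and a tool call to move; the robot and the scene stay as the last step left them, time stands still between calls to the robot, and variables do not carry over. Pictures are saved under pics/ and viewed, at most 10 in all, crops included, and the job is handed in when it is done.

Besides the shell and the picture viewer there is one more tool, called by a JSON object that holds its "api" and its "payload", one argument or row to a line. move_arm: Moves the arm, as the interface text tells. Its arguments: {"type":"object","properties":{"plan":{"type":"array"},"force":{"type":"number"}},"required":["plan"]}

```bash
ls; mkdir -p pics; python3 - <<'E'
from plant import ctrl
import cv2,numpy as np
s=ctrl.get_state();print(s)
for n in("scene","side","wrist"):
    print(n,ctrl.camera_model(n)); cv2.imwrite(f"pics/{n}0.png",ctrl.read_camera(n)[:,:,::-1])
E
```

```text
pics
{'time': 0.0, 'qpos': array([ 1.00398287e+00,  2.87164072e-01,  1.57816129e+00,  4.35948565e-06,
        1.27859769e+00, -1.49989750e-01]), 'dq': array([-0.00091641, -0.00047026,  0.0003036 ,  0.0004836 , -0.00055127,
       -0.00198762]), 'joint_efforts': array([-1.40007742e-03, -4.05997717e+01, -2.92616451e+01, -1.66140385e-04,
        5.87533388e-03,  3.96853281e-06]), 'eef_pos': array([0.27289225, 0.61666728, 0.22995674]), 'tcp_rot': array([ 2.06906856e-01,  9.78359952e-01, -1.09043128e-03, -4.10680959e-04]), 'contact_force': array([ 0.08796828, -0.35077358,  0.18765219]), 'wrist_torque': array([-0.04055989,  0.01982452,  0.05504237]), 'finger_force': 0.0, 'opening': 1.0015422854160925}
scene {'intrinsics': array([[522.9037789 ,   0.        , 276.76057582],
       [  0.        , 522.9037789 , 207.54756816],
       [  0.        ,   0.        ,   1.        ]]), 'cam_to_world': array([[-0.8468483 , -0.32110042,  0.42396046,  1.14040655],
       [ 0.53161165, -0.48800333,  0.69227292,  0.96646671],
       [-0.01539501,  0.81163247,  0.58396552,  0.92508268],
       [ 0.        ,
[... 317 characters left out ...]
0.5102338 , -0.49764422, -0.53690724],
       [ 0.01447451,  0.70827353,  0.7057897 ,  0.93075277],
       [ 0.        ,  0.        ,  0.        ,  1.        ]])}
wrist {'intrinsics': array([[325.1922621 ,   0.        , 279.69818134],
       [  0.        , 325.1922621 , 214.83408583],
       [  0.        ,   0.        ,   1.        ]]), 'tool_from_camera': array([[ 3.37251631e-04,  9.60522371e-01,  2.78202553e-01,
         7.08870689e-02],
       [ 9.99999638e-01, -5.41319340e-04,  6.56707944e-04,
        -7.08098814e-04],
       [ 7.81379094e-04,  2.78202231e-01, -9.60522206e-01,
        -1.42787959e-01],
       [ 0.00000000e+00,  0.00000000e+00,  0.00000000e+00,
         1.00000000e+00]])}
```

View pics/scene0.png

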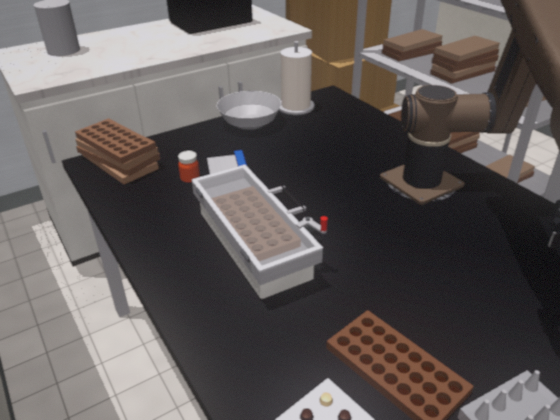

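View pics/side0.png

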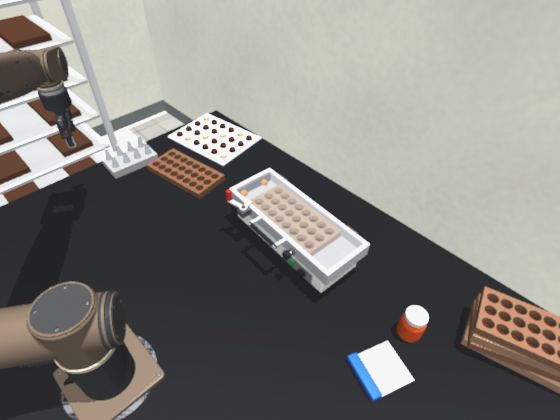

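The scene view shows the tray centred at about (258,225), with the red knob at (324,224). In the side view the buffers are at (244,192) and (264,182), and the knob is at (229,195). I'll enlarge both.

```bash
python3 - <<'E'
import cv2
a=cv2.imread("pics/scene0.png")[160:295,185:345]; cv2.imwrite("pics/sc.png",cv2.resize(a,(800,675),interpolation=3)[:,:][0:600] if 0 else cv2.resize(a,None,fx=4.4,fy=4.4,interpolation=2))
b=cv2.imread("pics/side0.png")[165:290,215:375]; cv2.imwrite("pics/sd.png",cv2.resize(b,None,fx=4.8,fy=4.8,interpolation=2))
E
```

```text
(no output)
```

View pics/sc.png

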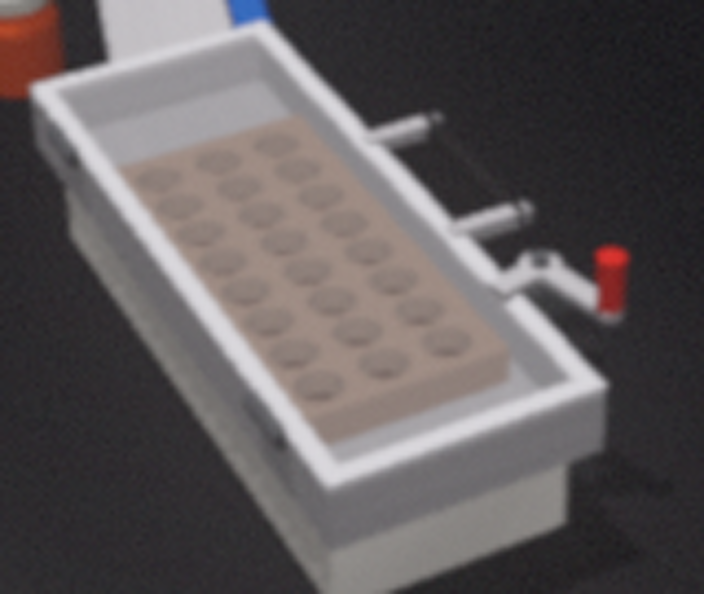

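View pics/sd.png

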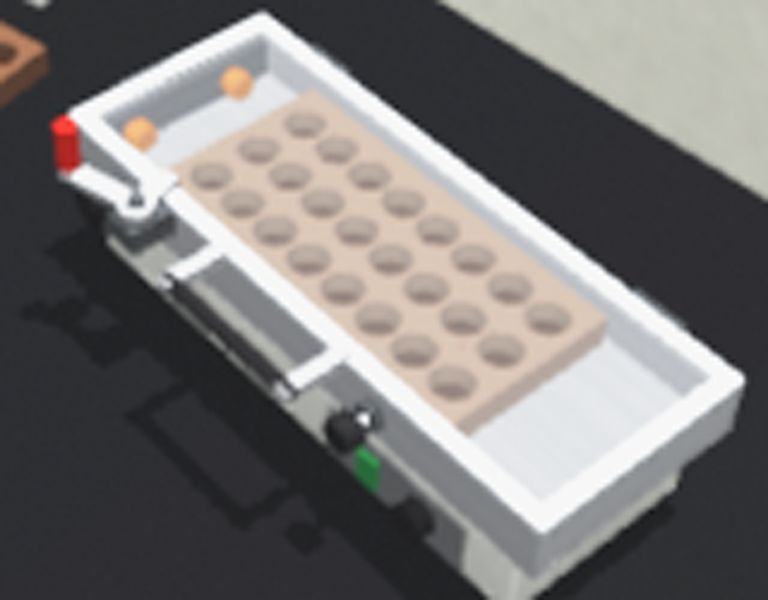

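```bash
cat > h.py <<'E'
import numpy as np
from plant import ctrl
from scipy.optimize import least_squares
from scipy.spatial.transform import Rotation as R
M={n:ctrl.camera_model(n) for n in("scene","side")}
def proj(n,P):
    T=M[n]["cam_to_world"];K=M[n]["intrinsics"]
    p=(np.atleast_2d(P)-T[:3,3])@T[:3,:3]; p=p*[1,-1,-1]
    q=p@K.T; return q[:,:2]/q[:,2:]
def tri(a,b):
    f=lambda P:np.r_[proj("scene",P)[0]-a,proj("side",P)[0]-b]
    r=least_squares(f,[.6,.2,.1]);return r.x,np.abs(r.fun).max()
S=lambda u,v:np.array([185+u/4.4,160+v/4.4])-.4
D=lambda u,v:np.array([215+u/4.8,165+v/4.8])-.4
E
python3 - <<'E'
from h import *
pts=dict(A=((605,383),(72,112)),B=((330,487),(262,12)),C=((33,87),(745,378)),Dn=((263,22),(545,532)),knobtop=((612,255),(65,124)),knobbase=((612,308),(68,172)),pin=((542,262),(138,203)),postm=((437,118),(288,392)),postp=((530,212),(168,284)))
o={}
for k,(a,b) in pts.items():
    o[k],e=tri(S(*a),D(*b));print(k,o[k].round(4),round(e,2))
loc=np.array([[-83.5,218,119],[83.5,218,119],[83.5,-218,119],[-83.5,-218,119]])/1e3
W=lambda p,L:np.c_[p[0]+np.cos(p[2])*L[:,0]-np.sin(p[2])*L[:,1],p[1]+np.sin(p[2])*L[:,0]+np.cos(p[2])*L[:,1],L[:,2]]
ks=["A","B","C","Dn"]
f=lambda p:np.r_[(proj("scene",W(p,loc))-[S(*pts[k][0]) for k in ks]).ravel(),(proj("side",W(p,loc))-[D(*pts[k][1]) for k in ks]).ravel()]
r=least_squares(f,[.6,.1,0]);p=r.x;print("vib",p,r.fun.round(1))
for k in o:
    d=o[k][:2]-p[:2];c,s=np.cos(p[2]),np.sin(p[2]);print(k,"local",np.round([c*d[0]+s*d[1],-s*d[0]+c*d[1],o[k][2]],4))
# intersect mould/buffer pixels with known planes, vib local
def ray(n,uv,z):
    T=M[n]["cam_to_world"];K=M[n]["intrinsics"];q=np.linalg.solve(K,[*uv,1])*[1,-1,-1];v=T[:3,:3]@q;P=T[:3,3]+v*(z-T[2,3])/v[2]
    d=P[:2]-p[:2];c,s=np.cos(p[2]),np.sin(p[2]);return np.round([c*d[0]+s*d[1],-s*d[0]+c*d[1]],4)
for n,uv in(("scene",S(322,410)),("scene",S(508,350)),("scene",S(122,168)),("side",D(315,92)),("side",D(607,325))): print("mould",n,ray(n,uv,.109))
for uv in((140,132),(236,83)): print("buf",ray("side",D(*uv),.0975))
E
```

```text
A [0.5563 0.2116 0.1262] 0.88
B [0.7213 0.2014 0.1259] 0.65
C [ 0.689  -0.2345  0.1246] 0.91
Dn [ 0.5242 -0.2236  0.1236] 0.76
knobtop [0.5189 0.1659 0.1682] 0.36
knobbase [0.5165 0.1648 0.1296] 0.42
pin [0.5275 0.1109 0.1324] 0.73
postm [ 0.4915 -0.0586  0.1248] 1.07
postp [0.499  0.0545 0.1225] 1.45
vib [ 0.62249334 -0.01248181 -0.06916249] [-0.3  1.8 -0.6  1.6 -1.4  1.3 -0.8  1.1 -1.   2.2 -0.3  2.1 -0.5  1.6
 -0.7  1.4]
A local [-0.0815  0.219   0.1262]
B local [0.0838 0.2202 0.1259]
C local [ 0.0817 -0.2168  0.1246]
Dn local [-0.0835 -0.2174  0.1236]
knobtop local [-0.1156  0.1708  0.1682]
knobbase local [-0.118   0.1696  0.1296]
pin local [-0.1033  0.1166  0.1324]
postm local [-0.1275 -0.0551  0.1248]
postp local [-0.1279  0.0583  0.1225]
mould scene [0.0516 0.1471]
mould scene [-0.0623  0.152 ]
mould scene [ 0.0577 -0.1213]
mould side [0.0713 0.1452]
mould side [ 0.0659 -0.13  ]
buf [-0.0382  0.1994]
buf [0.0442 0.1975]
```

```bash
cat >> h.py <<'E'
p=np.array([.6225,-.0125,-.069])
def setp(q): p[:]=q
def loc2w(l):
    c,s=np.cos(p[2]),np.sin(p[2]);return np.array([p[0]+c*l[0]-s*l[1],p[1]+s*l[0]+c*l[1],l[2]])
def w2loc(w):
    d=w[:2]-p[:2];c,s=np.cos(p[2]),np.sin(p[2]);return np.array([c*d[0]+s*d[1],-s*d[0]+c*d[1],w[2]])
def shift(W):
    st=ctrl.get_state();T=R.from_quat(st["tcp_rot"]);m=T.as_matrix()
    a=np.arctan2(m[1,1],m[0,1]);return (m.T@(W-st["eef_pos"])).round(4),"yaw",round(a-p[2],4)
E
python3 - <<'E'
from h import *
pts=dict(A=((605,383),(72,112)),B=((330,487),(262,12)),C=((33,87),(745,378)),Dn=((263,22),(545,532)))
loc=np.array([[-83.5,218,124.5],[83.5,218,124.5],[83.5,-218,124.5],[-83.5,-218,124.5]])/1e3
def f(q):
    setp(q);W=np.array([loc2w(l) for l in loc]);return np.r_[(proj("scene",W)-[S(*v[0]) for v in pts.values()]).ravel(),(proj("side",W)-[D(*v[1]) for v in pts.values()]).ravel()]
r=least_squares(f,[.62,-.01,-.07]);setp(r.x);print(r.x.round(4),r.fun.round(1))
for w in([.518,.1655,.15],[.5275,.1109,.13],[.4915,-.0586,.12],[.499,.0545,.12]):print(w2loc(np.array(w)).round(4))
print(shift(np.array([.5180,.1655,.225])))
E
```

```text
[ 0.6225 -0.0116 -0.0719] [-0.1  0.4 -0.8  0.  -1.3 -0.3 -0.5 -0.4 -1.2  0.6 -0.3  0.7 -0.5  0.3
 -0.9 -0. ]
[-0.117   0.1691  0.15  ]
[-0.1036  0.1153  0.13  ]
[-0.1273 -0.0563  0.12  ]
[-0.1279  0.057   0.12  ]
(array([-0.4068, -0.3134,  0.0057]), 'yaw', np.float64(1.2258))
```

{"api": "move_arm", "payload": {
  "plan": [
    {"x":-0.04,"y":-0.03,"z":0,"yaw":0.14,"fingers":0.4},
    {"x":-0.08,"y":-0.06,"z":0,"yaw":0.28,"fingers":0.4},
    {"x":-0.12,"y":-0.09,"z":0,"yaw":0.42,"fingers":0.4},
    {"x":-0.16,"y":-0.12,"z":0,"yaw":0.56,"fingers":0.4},
    {"x":-0.2,"y":-0.15,"z":0,"yaw":0.7,"fingers":0.4}
  ]
}}

```text
time: 0.65
eef_pos: [0.3957, 0.3972, 0.231]
tcp_rot: [0.532, 0.847, -0.0, -0.0]
contact_force: [0.4, 0.1, -0.4]
opening: 0.599
finger_force: 0.0
```

```bash
sed -i 's/^p=.*/p=np.array([.6225,-.0116,-.0719])/' h.py; python3 - <<'E'
from h import *
print(ctrl.get_state()["eef_pos"],shift(np.array([.5180,.1655,.225])))
E
```

```text
[0.39574393 0.39722837 0.23098162] (array([-0.2618,  0.0096,  0.006 ]), 'yaw', np.float64(0.5206))
```

{"api": "move_arm", "payload": {
  "plan": [
    {"x":-0.045,"y":0.002,"z":0,"yaw":0.14,"fingers":0.5},
    {"x":-0.09,"y":0.004,"z":0,"yaw":0.28,"fingers":0.5},
    {"x":-0.135,"y":0.006,"z":0,"yaw":0.42,"fingers":0.5},
    {"x":-0.18,"y":0.007,"z":0.0,"yaw":0.52,"fingers":0.5},
    {"x":-0.22,"y":0.008,"z":0.0,"yaw":0.5206,"fingers":0.5}
  ]
}}

```text
time: 1.15
eef_pos: [0.4995, 0.2029, 0.2311]
tcp_rot: [0.731, 0.682, -0.0, 0.0]
contact_force: [0.6, -0.1, 0.5]
opening: 0.499
finger_force: 0.0
```

```bash
python3 - <<'E'
from h import *
import cv2
s=ctrl.get_state();print(s["eef_pos"],s["qpos"],shift(np.array([.5180,.1655,.225])))
np.save("w1.npy",np.r_[s["eef_pos"],s["tcp_rot"]])
cv2.imwrite("pics/w1.png",ctrl.read_camera("wrist")[:,:,::-1])
E
```

```text
[0.4995245  0.20285549 0.23112192] [ 1.97552741e-01 -1.37437661e-02  1.91049253e+00 -1.35010163e-04
  1.24503593e+00  2.66555026e-01] (array([-0.036 ,  0.021 ,  0.0061]), 'yaw', np.float64(0.0029))
```

View pics/w1.png

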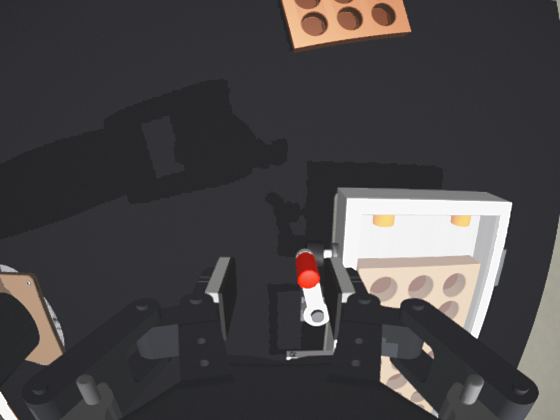

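The wrist view shows the knob top at (309,279), its upper rim end near (305,255), the pin at (317,316), and the cover's +y corners at (338,190) and (508,203). I'll check these against the first estimate.

```bash
cat >> h.py <<'E'
WM=ctrl.camera_model("wrist")
def wray(uv,z,pose):
    K=WM["intrinsics"];d=np.array([uv[0]-K[0,2],uv[1]-K[1,2]]);r=np.hypot(*d);t=r/K[0,0]
    v=np.array([np.sin(t)*d[0]/r,-np.sin(t)*d[1]/r,-np.cos(t)]);T=WM["tool_from_camera"];Rm=R.from_quat(pose[3:]).as_matrix()
    o=pose[:3]+Rm@T[:3,3];v=Rm@T[:3,:3]@v;return o+v*(z-o[2])/v[2]
E
python3 - <<'E'
from h import *
P=np.load("w1.npy")
for n,uv,z in(("top",(309,279),.1675),("pin",(317,316),.135),("A",(338,190),.1245),("B",(508,203),.1245),("bufn",(384,218),.0975),("buff",(461,218),.0975),("m+yN",(358,263),.109),("m+yF",(475,257),.109)):
    w=wray(uv,z,P);print(n,w.round(4),w2loc(w).round(4))
E
```

```text
top [0.5173 0.164  0.1675] [-0.1175  0.1676  0.1675]
pin [0.5254 0.1091 0.135 ] [-0.1056  0.1135  0.135 ]
A [0.5463 0.2178 0.1245] [-0.0925  0.2233  0.1245]
B [0.716  0.1974 0.1245] [0.0782 0.2151 0.1245]
bufn [0.5937 0.1831 0.0975] [-0.0427  0.1921  0.0975]
buff [0.6776 0.1771 0.0975] [0.0414 0.1922 0.0975]
m+yN [0.5666 0.1455 0.109 ] [-0.067   0.1527  0.109 ]
m+yF [0.6937 0.1378 0.109 ] [0.0603 0.1542 0.109 ]
```

{"api": "move_arm", "payload": {
  "plan": [
    {"x":-0.036,"y":0.021,"z":0,"yaw":0.003,"fingers":0.5},
    {"x":-0.0365,"y":0.021,"z":0.04,"yaw":0.003,"fingers":0.5},
    {"x":-0.0365,"y":0.021,"z":0.075,"yaw":0.003,"fingers":0.5},
    {"x":-0.0365,"y":0.021,"z":0.092,"yaw":0.003,"fingers":0.5},
    {"x":-0.0365,"y":0.021,"z":0.092,"yaw":0.003,"fingers":0.5}
  ]
}}

```text
time: 1.7
eef_pos: [0.5148, 0.1667, 0.1354]
tcp_rot: [0.731, 0.682, -0.003, -0.002]
contact_force: [0.4, 0.5, -0.3]
opening: 0.495
finger_force: 0.0
```

{"api": "move_arm", "payload": {
  "plan": [
    {"x":0,"y":0,"z":0,"yaw":0,"fingers":1},
    {"x":0,"y":0,"z":0,"yaw":0,"fingers":1},
    {"x":0,"y":0,"z":0,"yaw":0,"fingers":1},
    {"x":0,"y":0,"z":0,"yaw":0,"fingers":1},
    {"x":0,"y":0,"z":0,"yaw":0,"fingers":1}
  ],
  "force": 25
}}

```text
time: 2.2
eef_pos: [0.5185, 0.1675, 0.141]
tcp_rot: [0.731, 0.682, 0.001, 0.001]
contact_force: [-0.6, 1.7, 4.4]
opening: 0.174
finger_force: 26.2
```

{"api": "move_arm", "payload": {
  "plan": [
    {"x":-0.0025,"y":-0.008,"z":0,"yaw":0,"fingers":1},
    {"x":-0.0065,"y":-0.0155,"z":0,"yaw":0,"fingers":1},
    {"x":-0.0115,"y":-0.023,"z":0,"yaw":0,"fingers":1},
    {"x":-0.0175,"y":-0.029,"z":0,"yaw":0,"fingers":1},
    {"x":-0.024,"y":-0.0335,"z":0,"yaw":0,"fingers":1}
  ]
}}

```text
time: 2.7
eef_pos: [0.4845, 0.1463, 0.1411]
tcp_rot: [0.731, 0.682, 0.004, 0.002]
contact_force: [4.8, 2.7, 1.0]
opening: 0.174
finger_force: 26.0
```

{"api": "move_arm", "payload": {
  "plan": [
    {"x":-0.0075,"y":-0.004,"z":0,"yaw":0,"fingers":1},
    {"x":-0.015,"y":-0.007,"z":0,"yaw":0,"fingers":1},
    {"x":-0.023,"y":-0.0085,"z":0,"yaw":0,"fingers":1},
    {"x":-0.03,"y":-0.0085,"z":0,"yaw":0,"fingers":1},
    {"x":-0.03,"y":-0.0085,"z":0,"yaw":0,"fingers":1}
  ]
}}

```text
time: 3.2
eef_pos: [0.4719, 0.1165, 0.1409]
tcp_rot: [0.731, 0.682, 0.001, -0.0]
contact_force: [-3.1, 2.0, 8.1]
opening: 0.181
finger_force: 26.6
```

{"api": "move_arm", "payload": {
  "plan": [
    {"x":0,"y":0,"z":0,"yaw":0,"fingers":0.55},
    {"x":0,"y":0,"z":0,"yaw":0,"fingers":0.55},
    {"x":0,"y":0,"z":-0.02,"yaw":0,"fingers":0.55},
    {"x":0,"y":0,"z":-0.05,"yaw":0,"fingers":0.6},
    {"x":0,"y":0,"z":-0.07,"yaw":0,"fingers":0.6}
  ]
}}

```text
time: 3.7
eef_pos: [0.4721, 0.1159, 0.2105]
tcp_rot: [0.731, 0.682, 0.0, 0.0]
contact_force: [0.5, -0.2, 0.2]
opening: 0.401
finger_force: 0.0
```

```bash
python3 - <<'E'
from h import *
import cv2
s=ctrl.get_state();print(s["eef_pos"],w2loc(s["eef_pos"]),shift(loc2w(np.array([-.1276,0.0005,.21]))))
np.save("w2.npy",np.r_[s["eef_pos"],s["tcp_rot"]])
cv2.imwrite("pics/w2.png",ctrl.read_camera("wrist")[:,:,::-1])
E
```

```text
[0.47211609 0.11591802 0.21045609] [-0.15915601  0.11638527  0.21045609] (array([-0.116 ,  0.0313,  0.0005]), 'yaw', np.float64(0.0023))
```

View pics/w2.png

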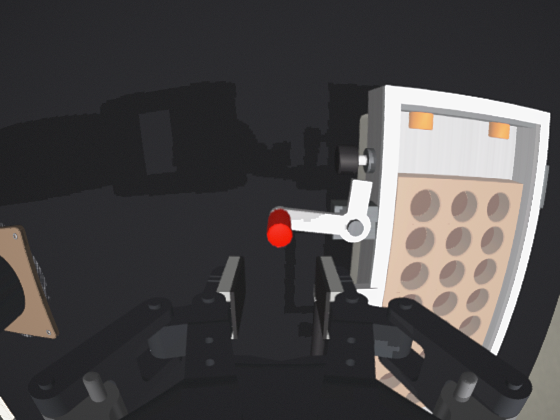

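Latch arm now stands straight out from the near wall (knob (280,232), pin (355,228)) and the nose is off the cover. Next is the bar.

{"api": "move_arm", "payload": {
  "plan": [
    {"x":-0.045,"y":0.012,"z":0,"yaw":0.002,"fingers":0.63},
    {"x":-0.09,"y":0.024,"z":0,"yaw":0.002,"fingers":0.63},
    {"x":-0.116,"y":0.0315,"z":0,"yaw":0.002,"fingers":0.63},
    {"x":-0.116,"y":0.0315,"z":0.03,"yaw":0.002,"fingers":0.63},
    {"x":-0.116,"y":0.0315,"z":0.05,"yaw":0.002,"fingers":0.63}
  ]
}}

```text
time: 4.25
eef_pos: [0.4946, -0.0029, 0.1572]
tcp_rot: [0.733, 0.681, -0.001, -0.0]
contact_force: [-0.2, 0.5, -0.5]
opening: 0.37
finger_force: 0.0
```

```bash
python3 - <<'E'
from h import *
import cv2
s=ctrl.get_state();print(s["eef_pos"],w2loc(s["eef_pos"]))
np.save("w3.npy",np.r_[s["eef_pos"],s["tcp_rot"]])
cv2.imwrite("pics/w3.png",ctrl.read_camera("wrist")[:,:,::-1])
E
```

```text
[ 0.4946341  -0.00291     0.15717322] [-0.12815981 -0.00051809  0.15717322]
```

View pics/w3.png

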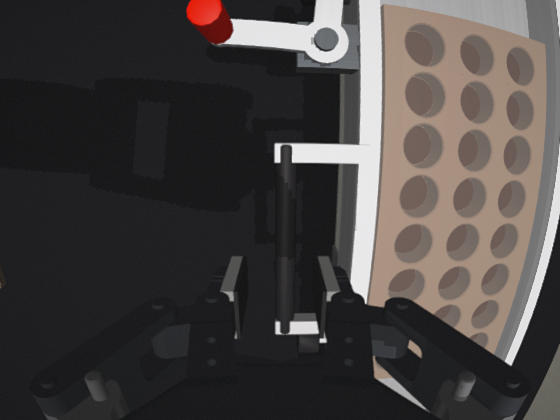

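The bar (x≈286) lies centred between the fingers, so I can descend and close.

{"api": "move_arm", "payload": {
  "plan": [
    {"x":0,"y":0.001,"z":0.02,"yaw":0,"fingers":0.63},
    {"x":0,"y":0.001,"z":0.04,"yaw":0,"fingers":0.63},
    {"x":0,"y":0.001,"z":0.055,"yaw":0,"fingers":0.63},
    {"x":0,"y":0.001,"z":0.057,"yaw":0,"fingers":0.63},
    {"x":0,"y":0.001,"z":0.057,"yaw":0,"fingers":0.63}
  ]
}}

```text
time: 4.8
eef_pos: [0.4959, -0.0017, 0.1019]
tcp_rot: [0.732, 0.681, -0.0, -0.001]
contact_force: [0.2, 0.7, 0.6]
opening: 0.37
finger_force: 0.0
```

{"api": "move_arm", "payload": {
  "plan": [
    {"x":0,"y":0,"z":0,"yaw":0,"fingers":1},
    {"x":0,"y":0,"z":0,"yaw":0,"fingers":1},
    {"x":0,"y":0,"z":0,"yaw":0,"fingers":1},
    {"x":0,"y":0,"z":0,"yaw":0,"fingers":1}
  ],
  "force": 30
}}

```text
time: 5.2
eef_pos: [0.4978, -0.002, 0.1036]
tcp_rot: [0.732, 0.681, 0.001, 0.002]
contact_force: [3.6, 0.7, 0.2]
opening: 0.127
finger_force: 29.4
```

```bash
python3 - <<'E'
from h import *
s=ctrl.get_state();l=w2loc(s["eef_pos"]);print(l,s["opening"],s["contact_force"])
L=.207;
for a in np.arange(.1,1.7,.1): print(round(a,2),"y",round(L*(1-np.cos(a)),4),"z",round(-L*np.sin(a),4))
E
```

```text
[-0.12503174  0.00059224  0.10363261] 0.12698156860936236 [3.6350147  0.69900127 0.19356794]
0.1 y 0.001 z -0.0207
0.2 y 0.0041 z -0.0411
0.3 y 0.0092 z -0.0612
0.4 y 0.0163 z -0.0806
0.5 y 0.0253 z -0.0992
0.6 y 0.0362 z -0.1169
0.7 y 0.0487 z -0.1334
0.8 y 0.0628 z -0.1485
0.9 y 0.0783 z -0.1621
1.0 y 0.0952 z -0.1742
1.1 y 0.1131 z -0.1845
1.2 y 0.132 z -0.1929
1.3 y 0.1516 z -0.1995
1.4 y 0.1718 z -0.204
1.5 y 0.1924 z -0.2065
1.6 y 0.213 z -0.2069
```

{"api": "move_arm", "payload": {
  "plan": [
    {"x":0,"y":0.001,"z":-0.0207,"yaw":0,"fingers":1},
    {"x":0,"y":0.0041,"z":-0.041,"yaw":0,"fingers":1},
    {"x":0,"y":0.0092,"z":-0.061,"yaw":0,"fingers":1},
    {"x":0,"y":0.0163,"z":-0.0806,"yaw":0,"fingers":1},
    {"x":0,"y":0.0253,"z":-0.0992,"yaw":0,"fingers":1}
  ]
}}

```text
time: 5.7
eef_pos: [0.5223, -0.0038, 0.2003]
tcp_rot: [0.732, 0.681, 0.001, 0.001]
contact_force: [11.2, -1.5, -14.2]
opening: 0.125
finger_force: 29.1
```

{"api": "move_arm", "payload": {
  "plan": [
    {"x":0,"y":0.0135,"z":-0.0165,"yaw":0,"fingers":1},
    {"x":0,"y":0.0265,"z":-0.0325,"yaw":0,"fingers":1},
    {"x":0,"y":0.0405,"z":-0.047,"yaw":0,"fingers":1},
    {"x":0,"y":0.056,"z":-0.06,"yaw":0,"fingers":1},
    {"x":0,"y":0.0725,"z":-0.0725,"yaw":0,"fingers":1}
  ]
}}

```text
time: 6.2
eef_pos: [0.5885, -0.0088, 0.2762]
tcp_rot: [0.732, 0.682, -0.007, -0.006]
contact_force: [-14.7, -0.6, 11.6]
opening: 0.125
finger_force: 29.9
```

```bash
python3 - <<'E'
from h import *
s=ctrl.get_state();l=w2loc(s["eef_pos"]);print(l,s["contact_force"],s["wrist_torque"])
# circle L=.207 through start (-.125,.1036) and now
from scipy.optimize import fsolve
a=np.array([-.125,.1036]);pts=[w2loc(np.array([.5223,-.0038,.2003]))[[0,2]],l[[0,2]]]
f=lambda h:[np.hypot(*(q-h))-.207 for q in [a]+pts]
r=least_squares(f,[.08,.1]);print(r.x,r.fun)
E
```

```text
[-0.03412489  0.00035634  0.27618407] [-14.66069774  -0.62567479  11.63664717] [-0.02192962  2.68393799 -0.0053029 ]
[0.08235638 0.10463704] [ 0.00035898 -0.00063046  0.00035542]
```

{"api": "move_arm", "payload": {
  "plan": [
    {"x":0,"y":0.017,"z":-0.0118,"yaw":0,"fingers":1},
    {"x":0,"y":0.036,"z":-0.0203,"yaw":0,"fingers":1},
    {"x":0,"y":0.0557,"z":-0.027,"yaw":0,"fingers":1},
    {"x":0,"y":0.076,"z":-0.0315,"yaw":0,"fingers":1},
    {"x":0,"y":0.097,"z":-0.034,"yaw":0,"fingers":1}
  ]
}}

```text
time: 6.7
eef_pos: [0.6892, -0.0163, 0.3105]
tcp_rot: [0.732, 0.681, -0.002, -0.001]
contact_force: [-6.2, -0.1, 8.6]
opening: 0.125
finger_force: 31.1
```

```bash
python3 - <<'E'
from h import *
s=ctrl.get_state();l=w2loc(s["eef_pos"]);print(l,s["contact_force"],s["wrist_torque"],np.arctan2(l[2]-.1046,.0824-l[0]))
E
```

```text
[6.68555044e-02 1.44299910e-04 3.10523282e-01] [-6.17161756 -0.10534271  8.59453149] [-0.08017105  1.20001417 -0.07738484] 1.4954523907927413
```

{"api": "move_arm", "payload": {
  "plan": [
    {"x":0,"y":0.008,"z":-0.0013,"yaw":0,"fingers":1},
    {"x":0,"y":0.016,"z":-0.0015,"yaw":0,"fingers":1},
    {"x":0,"y":0.022,"z":-0.0015,"yaw":0,"fingers":1},
    {"x":0,"y":0.024,"z":-0.0013,"yaw":0,"fingers":1},
    {"x":0,"y":0.024,"z":-0.0013,"yaw":0,"fingers":1}
  ]
}}

```text
time: 7.2
eef_pos: [0.7146, -0.0181, 0.3101]
tcp_rot: [0.732, 0.681, -0.0, 0.001]
contact_force: [-2.3, -2.3, 4.5]
opening: 0.122
finger_force: 31.3
```

{"api": "move_arm", "payload": {
  "plan": [
    {"x":0,"y":0,"z":0,"yaw":0,"fingers":0.6},
    {"x":0,"y":0,"z":0,"yaw":0,"fingers":0.6},
    {"x":0,"y":0,"z":0,"yaw":0,"fingers":0.6},
    {"x":0,"y":0,"z":-0.03,"yaw":0,"fingers":0.6},
    {"x":0,"y":0,"z":-0.06,"yaw":0,"fingers":0.6}
  ]
}}

```text
time: 7.7
eef_pos: [0.714, -0.0172, 0.3673]
tcp_rot: [0.732, 0.681, -0.001, -0.002]
contact_force: [1.3, -0.5, 0.6]
opening: 0.399
finger_force: 0.0
```

```bash
python3 - <<'E'
from h import *
import cv2
s=ctrl.get_state();print(w2loc(s["eef_pos"]))
a=ctrl.read_camera("scene")[:,:,::-1][60:320,150:380];b=ctrl.read_camera("side")[:,:,::-1][100:300,180:400]
a=cv2.resize(a,(398,450),interpolation=2);b=cv2.resize(b,(400,364),interpolation=2)
b=cv2.copyMakeBorder(b,0,86,0,0,cv2.BORDER_CONSTANT);cv2.imwrite("pics/c4.png",np.hstack([a,b]))
E
```

```text
[0.09165325 0.00101052 0.36731242]
```

View pics/c4.png

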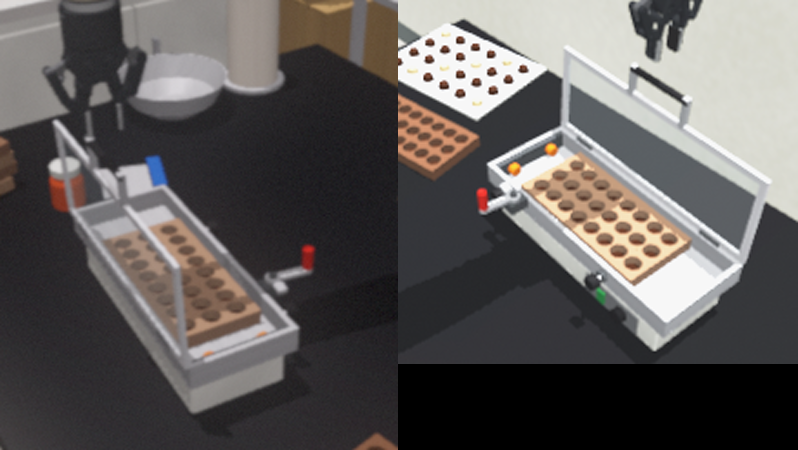

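Cover stands upright, lever is clear, and the mould still lies short of the buffers. Now I move behind the mould's free end.

{"api": "move_arm", "payload": {
  "plan": [
    {"x":-0.03,"y":-0.03,"z":0,"yaw":0,"fingers":0.4},
    {"x":-0.06,"y":-0.065,"z":0,"yaw":0,"fingers":0.4},
    {"x":-0.1,"y":-0.0915,"z":0,"yaw":0,"fingers":0.4},
    {"x":-0.145,"y":-0.0915,"z":0.01,"yaw":0,"fingers":0.4},
    {"x":-0.171,"y":-0.0915,"z":0.05,"yaw":0,"fingers":0.4}
  ]
}}

```text
time: 8.3
eef_pos: [0.6119, -0.1849, 0.3242]
tcp_rot: [0.733, 0.681, 0.002, 0.006]
contact_force: [1.0, 0.0, 0.7]
opening: 0.602
finger_force: 0.0
```

{"api": "move_arm", "payload": {
  "plan": [
    {"x":0,"y":0,"z":0.045,"yaw":0,"fingers":0.4},
    {"x":0,"y":0,"z":0.09,"yaw":0,"fingers":0.4},
    {"x":0,"y":0,"z":0.13,"yaw":0,"fingers":0.4},
    {"x":0,"y":0,"z":0.15,"yaw":0,"fingers":0.4},
    {"x":0,"y":0,"z":0.15,"yaw":0,"fingers":0.4}
  ]
}}

```text
time: 8.8
eef_pos: [0.6079, -0.18, 0.1631]
tcp_rot: [0.732, 0.681, -0.002, -0.005]
contact_force: [-0.0, 0.2, -0.0]
opening: 0.597
finger_force: 0.0
```

```bash
python3 - <<'E'
from h import *
import cv2
s=ctrl.get_state();print(w2loc(s["eef_pos"]),shift(loc2w(np.array([0,-.168,.087]))))
np.save("w5.npy",np.r_[s["eef_pos"],s["tcp_rot"]])
cv2.imwrite("pics/w5.png",ctrl.read_camera("wrist")[:,:,::-1])
P=np.load("w2.npy")
for uv in((421,121),(499,131)):print("buf",w2loc(wray(uv,.0975,P)).round(4))
P=np.load("w3.npy")
for uv in((286,148),(285,330)):print("bar",w2loc(wray(uv,.128,P)).round(4))
E
```

```text
[-0.00249214 -0.16899194  0.16307073] (array([0.0007, 0.0032, 0.076 ]), 'yaw', np.float64(0.0003))
buf [-0.0431  0.1931  0.0975]
buf [0.0409 0.1926 0.0975]
bar [-0.1252  0.0563  0.128 ]
bar [-0.1253 -0.0577  0.128 ]
```

View pics/w5.png

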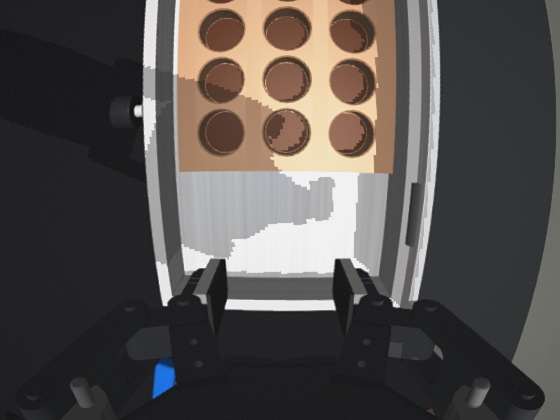

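The mould's rear edge is at row 172 (cols 180–393), square to the tool. The tray end wall's floor line is at row ≈275.

```bash
python3 - <<'E'
from h import *
P=np.load("w5.npy")
for uv,z in(((182,172),.109),((375,173),.109),((393,173),.109),((182,170),.085),((190,274),.085),((375,274),.085),((181,200),.085),((385,200),.085)):print(uv,w2loc(wray(uv,z,P)).round(4))
E
```

```text
(182, 172) [-0.0652 -0.128   0.109 ]
(375, 173) [ 0.0563 -0.1284  0.109 ]
(393, 173) [ 0.0684 -0.128   0.109 ]
(182, 170) [-0.0729 -0.13    0.085 ]
(190, 274) [-0.0736 -0.211   0.085 ]
(375, 274) [ 0.0703 -0.2103  0.085 ]
(181, 200) [-0.0751 -0.1519  0.085 ]
(385, 200) [ 0.0722 -0.1514  0.085 ]
```

{"api": "move_arm", "payload": {
  "plan": [
    {"x":0,"y":0.002,"z":0.025,"yaw":0,"fingers":0.4},
    {"x":0,"y":0.0025,"z":0.05,"yaw":0,"fingers":0.4},
    {"x":0,"y":0.0025,"z":0.068,"yaw":0,"fingers":0.4},
    {"x":0,"y":0.0025,"z":0.076,"yaw":0,"fingers":0.4},
    {"x":0,"y":0.0025,"z":0.076,"yaw":0,"fingers":0.4}
  ]
}}

```text
time: 9.35
eef_pos: [0.6138, -0.1817, 0.0937]
tcp_rot: [0.732, 0.681, 0.0, 0.0]
contact_force: [-0.2, -0.1, 0.3]
opening: 0.599
finger_force: 0.0
```

{"api": "move_arm", "payload": {
  "plan": [
    {"x":0.005,"y":0,"z":0,"yaw":0,"fingers":0.4},
    {"x":0.01,"y":0,"z":0,"yaw":0,"fingers":0.4},
    {"x":0.015,"y":0,"z":0,"yaw":0,"fingers":0.4},
    {"x":0.02,"y":0,"z":0,"yaw":0,"fingers":0.4},
    {"x":0.024,"y":0,"z":0,"yaw":0,"fingers":0.4}
  ]
}}

```text
time: 9.85
eef_pos: [0.6154, -0.1572, 0.0937]
tcp_rot: [0.732, 0.682, 0.0, 0.0]
contact_force: [-0.5, -0.0, -0.3]
opening: 0.601
finger_force: 0.0
```

{"api": "move_arm", "payload": {
  "plan": [
    {"x":0.003,"y":0,"z":0,"yaw":0,"fingers":0.4},
    {"x":0.006,"y":0,"z":0,"yaw":0,"fingers":0.4},
    {"x":0.009,"y":0,"z":0,"yaw":0,"fingers":0.4},
    {"x":0.012,"y":0,"z":0,"yaw":0,"fingers":0.4},
    {"x":0.015,"y":0,"z":0,"yaw":0,"fingers":0.4}
  ]
}}

```text
time: 10.35
eef_pos: [0.6163, -0.1431, 0.0933]
tcp_rot: [0.732, 0.681, -0.0, 0.0]
contact_force: [0.1, -1.5, -0.6]
opening: 0.597
finger_force: 0.9
```

```bash
python3 - <<'E'
from h import *
s=ctrl.get_state();print(w2loc(s["eef_pos"]),s["contact_force"],s["wrist_torque"])
E
```

```text
[ 0.00326516 -0.13159189  0.09330111] [ 0.10123821 -1.51383196 -0.60789402] [-0.29032123  0.05575415 -0.00063576]
```

Contact, but the tool sits about 6 mm higher than I wanted, so I back off a little, lower it and go on.

{"api": "move_arm", "payload": {
  "plan": [
    {"x":-0.005,"y":0,"z":0,"yaw":0,"fingers":0.4},
    {"x":-0.006,"y":-0.002,"z":0.003,"yaw":0,"fingers":0.4},
    {"x":-0.006,"y":-0.002,"z":0.006,"yaw":0,"fingers":0.4},
    {"x":-0.003,"y":-0.002,"z":0.006,"yaw":0,"fingers":0.4},
    {"x":0,"y":-0.002,"z":0.006,"yaw":0,"fingers":0.4}
  ]
}}

```text
time: 10.85
eef_pos: [0.6141, -0.1425, 0.087]
tcp_rot: [0.732, 0.681, -0.0, -0.0]
contact_force: [-0.0, -4.1, -1.1]
opening: 0.599
finger_force: 1.8
```

{"api": "move_arm", "payload": {
  "plan": [
    {"x":0.003,"y":0,"z":0,"yaw":0,"fingers":0.4},
    {"x":0.006,"y":0,"z":0,"yaw":0,"fingers":0.4},
    {"x":0.009,"y":0,"z":0,"yaw":0,"fingers":0.4},
    {"x":0.012,"y":0,"z":0,"yaw":0,"fingers":0.4},
    {"x":0.015,"y":0,"z":0,"yaw":0,"fingers":0.4}
  ]
}}

```text
time: 11.35
eef_pos: [0.6154, -0.1275, 0.0873]
tcp_rot: [0.732, 0.681, -0.0, 0.0]
contact_force: [-0.2, -0.9, -0.1]
opening: 0.602
finger_force: 0.8
```

{"api": "move_arm", "payload": {
  "plan": [
    {"x":0.002,"y":0,"z":0,"yaw":0,"fingers":0.4},
    {"x":0.004,"y":0,"z":0,"yaw":0,"fingers":0.4},
    {"x":0.006,"y":0,"z":0,"yaw":0,"fingers":0.4},
    {"x":0.008,"y":0,"z":0,"yaw":0,"fingers":0.4},
    {"x":0.01,"y":0,"z":0,"yaw":0,"fingers":0.4}
  ]
}}

```text
time: 11.85
eef_pos: [0.6161, -0.1176, 0.0873]
tcp_rot: [0.732, 0.681, 0.0, 0.0]
contact_force: [-0.0, -1.0, -1.5]
opening: 0.594
finger_force: 0.7
```

{"api": "move_arm", "payload": {
  "plan": [
    {"x":0.001,"y":0,"z":0,"yaw":0,"fingers":0.4},
    {"x":0.002,"y":0,"z":0,"yaw":0,"fingers":0.4},
    {"x":0.003,"y":0,"z":0,"yaw":0,"fingers":0.4},
    {"x":0.004,"y":0,"z":0,"yaw":0,"fingers":0.4},
    {"x":0.005,"y":0,"z":0,"yaw":0,"fingers":0.4}
  ]
}}

```text
time: 12.35
eef_pos: [0.6165, -0.1127, 0.0873]
tcp_rot: [0.732, 0.681, 0.0, 0.0]
contact_force: [0.6, -1.6, -1.1]
opening: 0.605
finger_force: 0.7
```

{"api": "move_arm", "payload": {
  "plan": [
    {"x":0.001,"y":0,"z":0,"yaw":0,"fingers":0.4},
    {"x":0.002,"y":0,"z":0,"yaw":0,"fingers":0.4},
    {"x":0.003,"y":0,"z":0,"yaw":0,"fingers":0.4},
    {"x":0.004,"y":0,"z":0,"yaw":0,"fingers":0.4}
  ]
}}

```text
time: 12.75
eef_pos: [0.6167, -0.1092, 0.0873]
tcp_rot: [0.732, 0.681, -0.0, 0.0]
contact_force: [-0.4, -4.8, -1.8]
opening: 0.596
finger_force: 2.1
```

{"api": "move_arm", "payload": {
  "plan": [
    {"x":0.0005,"y":0,"z":0,"yaw":0,"fingers":0.4},
    {"x":0.001,"y":0,"z":0,"yaw":0,"fingers":0.4},
    {"x":0.0015,"y":0,"z":0,"yaw":0,"fingers":0.4},
    {"x":0.0015,"y":0,"z":0,"yaw":0,"fingers":0.4}
  ]
}}

```text
time: 13.15
eef_pos: [0.6168, -0.1083, 0.0874]
tcp_rot: [0.732, 0.681, -0.001, 0.001]
contact_force: [-0.2, -5.8, -2.0]
opening: 0.597
finger_force: 2.8
```

{"api": "move_arm", "payload": {
  "plan": [
    {"x":0.0005,"y":0,"z":0,"yaw":0,"fingers":0.4},
    {"x":0.001,"y":0,"z":0,"yaw":0,"fingers":0.4},
    {"x":0.0015,"y":0,"z":0,"yaw":0,"fingers":0.4},
    {"x":0.002,"y":0,"z":0,"yaw":0,"fingers":0.4},
    {"x":0.002,"y":0,"z":0,"yaw":0,"fingers":0.4}
  ]
}}

```text
time: 13.65
eef_pos: [0.617, -0.1072, 0.0875]
tcp_rot: [0.732, 0.682, -0.001, 0.001]
contact_force: [-1.4, -7.7, -3.0]
opening: 0.598
finger_force: 4.1
```

{"api": "move_arm", "payload": {
  "plan": [
    {"x":0.001,"y":0,"z":0,"yaw":0,"fingers":0.4},
    {"x":0.002,"y":0,"z":0,"yaw":0,"fingers":0.4},
    {"x":0.0025,"y":0,"z":0,"yaw":0,"fingers":0.4},
    {"x":0.0025,"y":0,"z":0,"yaw":0,"fingers":0.4},
    {"x":0.0025,"y":0,"z":0,"yaw":0,"fingers":0.4}
  ]
}}

```text
time: 14.15
eef_pos: [0.6173, -0.106, 0.0877]
tcp_rot: [0.732, 0.682, -0.002, 0.002]
contact_force: [-0.5, -11.0, -1.1]
opening: 0.598
finger_force: 5.6
```

```bash
python3 - <<'E'
from h import *
s=ctrl.get_state();print(w2loc(s["eef_pos"]),s["contact_force"],s["wrist_torque"],shift(s["eef_pos"]))
E
```

```text
[ 0.00154544 -0.0945098   0.08772633] [ -0.50341899 -10.96148328  -1.10126587] [-1.75330612  0.25065357 -0.04382604] (array([0., 0., 0.]), 'yaw', np.float64(0.0011))
```

{"api": "move_arm", "payload": {
  "plan": [
    {"x":0.0005,"y":0,"z":0,"yaw":0,"fingers":0.4},
    {"x":0.001,"y":0,"z":0,"yaw":0,"fingers":0.4},
    {"x":0.001,"y":0,"z":0,"yaw":0,"fingers":0.4},
    {"x":0.001,"y":0,"z":0,"yaw":0,"fingers":0.4}
  ]
}}

```text
time: 14.55
eef_pos: [0.6174, -0.1055, 0.0878]
tcp_rot: [0.732, 0.682, -0.002, 0.003]
contact_force: [-1.7, -13.5, -1.0]
opening: 0.601
finger_force: 6.3
```

```bash
python3 - <<'E'
from h import *
import cv2
for i in range(6):
    ctrl.read_camera("side"); print(ctrl.get_state()["contact_force"].round(2))
a=ctrl.read_camera("side")[:,:,::-1][100:300,180:400];b=ctrl.read_camera("scene")[:,:,::-1][90:310,170:350]
a=cv2.resize(a,(480,436),interpolation=2);b=cv2.resize(b,(320,391),interpolation=2)
cv2.imwrite("pics/c6.png",np.hstack([a,cv2.copyMakeBorder(b,0,45,0,0,cv2.BORDER_CONSTANT)]))
E
```

```text
[ -1.61 -11.97  -2.22]
[ -0.8  -11.88  -1.79]
[ -1.57 -12.67  -1.71]
[ -1.05 -12.03  -1.63]
[ -1.08 -12.6   -1.35]
[ -1.12 -12.59  -0.84]
```

View pics/c6.png

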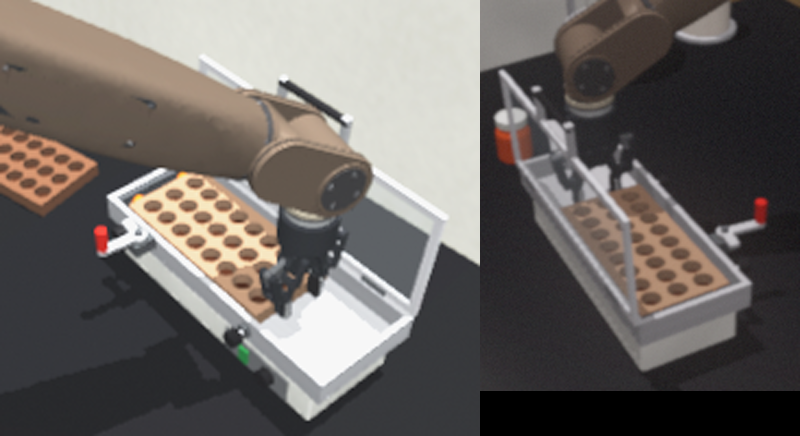

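The mould sits square on both buffers, the push is steady at about 12.3 N, the cover is upright and the lever is clear. Handing in.

```bash
python3 -c "
from plant import ctrl
print(ctrl.sign_off())"
```

```text
the job is handed in; nothing more can be done
None
```

The job is handed in after about 15 s of the 61 s: the latch lever is clear, the cover is upright, and the mould is square on both orange buffers with the arm still pressing at about 12 N; I did not move the spare mould, the jar or the scraper.

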